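# Hold a bevelled offcut tight in the bench jig with one diagonal push

## Robot

A 6-joint arm with a two-finger parallel gripper is mounted at the origin on a cart in front of the work surface, level with it; the furniture and walls round the work are solid. World frame = base frame: x ahead of the robot, y to its left, z up, the work surface at z = 0. Lengths are in m, angles in rad, forces in N, time in s.
With the tool pointing down it reaches from about 0.325 to 0.9 m from the base axis. Payload 6.1 kg.
Tool frame: the origin (TCP) lies at the very end of the fingers, on their centre line; the grasp point (between the pads) lies bot.grip_point_offset behind it (bot.grip_point_offset is the distance from the TCP to the grasp point, in m); z points along the fingers, y is the direction in which the jaws open and shut (so a half turn about z gives the same grasp; the last joint's range is limited). The gripper opens to 87 mm and grips with 3 to 60 N. Pads are 19 mm wide; open, the fingers measure 117 mm over their backs; the gripper's body (75 mm by 190 mm) begins 51 mm behind the grasp point.
Start: joints at [-1.356, 0.22, 1.526, -0, 1.395, -0.126], TCP at [0.209, -0.589, 0.197] pointing down, gripper open.
Joint ranges: [-2.98, 2.98], [-0.91, 2.08], [0.09, 2.57], [-1.24, 4.39], [0.2, 2.65], [-2.68, 2.68]. Speed limits (rad/s): [2.57, 2.57, 3.01, 3.14, 3.14, 3.14].

## Interface

Orientations are given as [roll, pitch, yaw] about the fixed x, y, z axes, in that order (R = Rz(yaw) Ry(pitch) Rx(roll)).
In Python, from rig import bot gives the robot as it stands. The module is installed in compiled form; this text tells all that it offers.
- The arm moves only by the shell command python3 -m creep 'ROWS' [OPENING] [FORCE]. ROWS is JSON, one flat list of numbers, 4 for each row, row after row: the shift along the tool's x, y, z each as a share of 0.4 m, from -1 to 1, then the turn about the tool's z as a share of pi/4 rad, from -1 to 1. A call has exactly 8 rows; each row is the pose to reach, as a shift and turn from the pose commanded when the call began, along the tool's axes at that moment; what a row does not reach only later rows make up. A row lasts 1/8 s, in which the tool goes at most 62.5 mm and 10.7 degrees, less where a joint would pass 70% of its speed; a pose out of reach is approached as far as the arm can. A call with a number of a shift or a turn outside -1 to 1 is refused whole. A call with a gripper value outside its range is refused whole. OPENING is the opening, from 0 (shut) to 1 (fully open), set as the call begins (- or left out, the last holds). The fingers move at their own pace and stop on an object; FORCE is the grip in N (left out, the last holds). Time passes only in rows, so rows that repeat a pose let the fingers close, or fill a call up. It gives the time, the measured TCP pose, the force and the opening at its end, in the units of the state.
- bot.state(): the state, without advancing time (a new reading comes with each control period).
- bot.get_image(name): name is "scene" or "top"; returns a dict with "pixels" (480x640x3 uint8, red, green, blue), "range_z" (480x640 float32, m along the optical axis (not along the pixel's ray), 0 where there is no reading), "mtx" (3x3 intrinsics, pixels), "origin" and "attitude" of the camera in the world. Camera axes: x right, y up, looking along -z (the intrinsics and any distortion apply to the point x, -y, -z); pixel columns grow to the right and rows downward; lengths in m; the calibration is good to about 2 mm. A picture is of the moment at which its call begins.
- bot.hand_in(): hands the job in, once; it reports no verdict.
The state is a dict: "time": time; "joint_positions": joint angles; "qvel": joint speeds; "joint_torque": joint torques, N m; "tcp_pos": TCP position; "ee_rot": TCP orientation; "contact_force": force on the tool from outside, world axes, zero at the start; "torque": the same for the moment, N m; "gripper_width": finger opening in m.
Only numpy, scipy, OpenCV 4.12 (cv2) and the standard library are available. Lean on these libraries where they do the work, as an engineer would, in place of code of your own. Each camera call takes 0.05 s, during which the arm holds its last target. There are 200 camera calls.

## Task

Get the bevelled wooden offcut ready to be sawn: lay it flat on the board of the bench jig, bevel up and facing away from the fence, and let go of it. Then push it home and finish while holding it there with one firm diagonal push of about 15 N, best given square on the bevel, so that it is pressed against the fence and down onto the board at once, with its long side flush to the fence and its end up to the stop block. Do not let go at the end, and leave the other things on the table where they are.

Things in the scene. Friction and masses are not known exactly. Their poses are not given: they have to be found in the camera images.
- offcut: Loose light-wood offcut, 46 (x) x 110 (y) x 40 (z) mm, about 0.16 kg. Origin: centre of its 46 x 110 underside, z up. A 45 degree bevel, 14 mm wide and 14 mm high, runs the whole length of its upper -x edge, so the -x side is upright only up to 26 mm; the top is flat from x = -9 to +23 mm. The +x side is upright to the full 40 mm and goes against the fence. Starts flat on the table, bevel up, beside the jig, on either its left or its right.
- bevel (a point): Middle of the offcut's bevel face, at (-16, 0, 33) mm in the offcut's frame; the bevel's outward normal is (-x, +z) at 45 degrees in that frame.
- jig: Bench jig, fixed to the table: 140 (x) x 220 (y) mm, a plywood board on two battens, its top 18 mm above the table, with a fence along the far (+x) edge. Origin: centre of the jig's underside, at table height; x points towards the fence, y along the fence. The fence's upright working face lies at x = +50 mm (fence 20 mm thick, 220 mm long, top 22 mm above the board). Turned up to about 0.3 rad.
- board: Smooth plywood board of the jig, 140 x 220 x 12 mm, fixed. Origin: centre of its underside, 6 mm above the table; axes as the jig's. The offcut slides on it with a friction coefficient of about 0.35, which takes up part of a sideways push.
- fence: Wooden fence of the jig, 20 (x) x 220 (y) x 22 (z) mm, fixed. Origin: centre of its underside, on the board's top; its working face is 10 mm towards -x.
- stop: Stop block at the fence, 46 (x) x 24 (y) x 22 mm, fixed, towards the +y (left) end of the board and at varying places along the fence; a steel strap runs over the fence with a black clamp screw on top of the strap over the fence side of the block (39 mm above the board). Origin: centre of its underside on the board; axes as the jig's. Its working face lies 12 mm to the -y side of the origin; the offcut goes on that -y side.
- tumbler_clear: Clear glass tumbler standing in the middle, beyond the work, 56 mm wide, 70 mm high; leave alone. Origin at the centre of its base.
- wax_tin: Round wax tin at the right, 67 mm wide, 24 mm high; leave alone. Origin at the centre of its base.
- optic_mould: Round ribbed mould at the left, 68 mm wide, 54 mm high; leave alone. Origin at the centre of its base.
There are look-alikes about, which are no part of the job. Several things have the shape of the offcut; the one meant has the colours described above.

How it is judged:
On the way:
1. the offcut lies flat on the jig's board and is let go (contact force between offcut and board above 0.3 N and contact force between the fingers and offcut below 0.05 N and angle between offcut's own z axis and vertical below 0.06 rad and z of offcut in the frame of jig between 0.015 and 0.021 m), for 0.2 s.
At the end, for the whole second after the job is handed in: Offcut at rest flat on the board, bevel away from the fence, long side within 2.5 mm and 0.05 rad of the fence, end within 5 mm of the stop; through the last second the fingers push it with over 8 N, and it bears on the fence with over 3 N and on the board with over 5 N (x of offcut in the frame of jig between 0.0245 and 0.0295 m and x of bevel in the frame of jig below 0.02 m and z of offcut in the frame of jig between 0.015 and 0.0205 m and angle between offcut's own z axis and vertical below 0.05 rad and angle between the x axis of offcut and the x axis of jig, either way round below 0.05 rad and y of offcut in the frame of stop between -0.072 and -0.064 m and contact force between offcut and fence above 3 N and contact force between offcut and board above 5 N and contact force between the fingers and offcut above 8 N and linear speed of offcut below 0.01 m/s); the arm keeps its last pose, push and grip.
It fails at once if a bystander (tumbler, wax tin or mould) was moved more than 30 mm or knocked over (distance of any of tumbler_clear, wax_tin, optic_mould from where it was at the start of the episode above 0.03 m or angle between tumbler_clear's own z axis and vertical above 0.5 rad).
It also fails if it takes over 64 s, if anything falls off the work surface, if the arm or the gripper's body presses on something with over 40 N, if the wrist force passes 120 N, or if a joint passes its speed limit or range.

## Working session

There is one attempt and no reset: what is moved stays moved. The work goes in short steps, Python scripts to look and compute and a shell command to move; the robot and the scene stay as the last step left them, time stands still between calls to the robot, and variables do not carry over. Pictures are saved under pics/ and viewed, about 8 in all and at most 12, crops included, and the job is handed in when it is done.

```bash
mkdir -p pics; cat > h.py <<'E'
import numpy as np, cv2
from rig import bot
from scipy.spatial.transform import Rotation as R
def rot(a):
    a=np.array(a,float)
    if a.shape==(3,3): return a
    if a.size==4: return R.from_quat(a).as_matrix()
    return R.from_euler('xyz',a).as_matrix()
def pts(im):
    """world point per pixel from range_z"""
    K=im['mtx']; z=im['range_z']; v,u=np.mgrid[0:480,0:640]
    P=np.stack([(u-K[0,2])/K[0,0]*z,-(v-K[1,2])/K[1,1]*z,-z],-1)
    return P@rot(im['attitude']).T+np.array(im['origin'])
def plane(im,uv,h):
    K=im['mtx']; uv=np.atleast_2d(np.array(uv,float))
    d=np.c_[(uv[:,0]-K[0,2])/K[0,0],-(uv[:,1]-K[1,2])/K[1,1],-np.ones(len(uv))]@rot(im['attitude']).T
    o=np.array(im['origin']); return o+d*((h-o[2])/d[:,2])[:,None]
def grab(n,f):
    im=bot.get_image(n); cv2.imwrite('pics/'+f,cv2.cvtColor(im['pixels'],cv2.COLOR_RGB2BGR)); return im
E
python3 - <<'E'
from h import *
import pickle
for n in('top','scene'):
    im=grab(n,n+'0.png'); pickle.dump(im,open(n+'0.pkl','wb'))
    print(n,im['mtx'],im['origin'],im['attitude'],[k for k in im], (im['range_z']>0).mean())
print(bot.state(), bot.grip_point_offset)
E
```

```text
top [[614.01022382   0.         300.97325221]
 [  0.         614.01022382 242.78358642]
 [  0.           0.           1.        ]] [ 0.33846778 -0.01008787  1.73219155] [ 0.08311014  0.01592036 -1.58152076] ['pixels', 'range_z', 'mtx', 'origin', 'attitude'] 0.9960677083333334
scene [[511.68152644   0.         309.37015603]
 [  0.         511.68152644 229.4859262 ]
 [  0.           0.           1.        ]] [-0.04426938  0.48386781  0.9120896 ] [ 7.00558816e-01  7.12088401e-04 -2.33262301e+00] ['pixels', 'range_z', 'mtx', 'origin', 'attitude'] 0.9960677083333334
{'time': 0.1, 'joint_positions': array([-1.35607485e+00,  2.21174277e-01,  1.52746666e+00, -1.58665150e-05,
        1.39470759e+00, -1.26093374e-01]), 'qvel': array([ 0.00067938, -0.00122529, -0.00286652,  0.00118794,  0.00045172,
        0.00076493]), 'joint_torque': array([ 6.41419956e-04, -4.95943701e+01, -3.88520801e+01,  6.99896249e-02,
        5.15961042e-02, -5.41740212e-05]), 'tcp_pos': array([ 0.20877683, -0.58846883,  0.19634586]), 'ee_rot': array([-3.13984876e+00, -2.05325268e-04,  3.40817461e-01]), 'contact_force': array([-0.14490341,  0.29075734,  0.50398986]), 'torque': array([ 0.04233816,  0.01847258, -0.06674304]), 'gripper_width': 0.08699877250693788} 0.0187
```

View pics/top0.png

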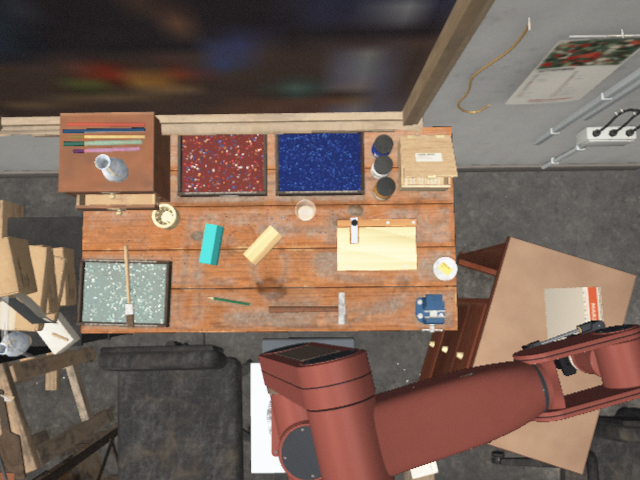

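View pics/scene0.png

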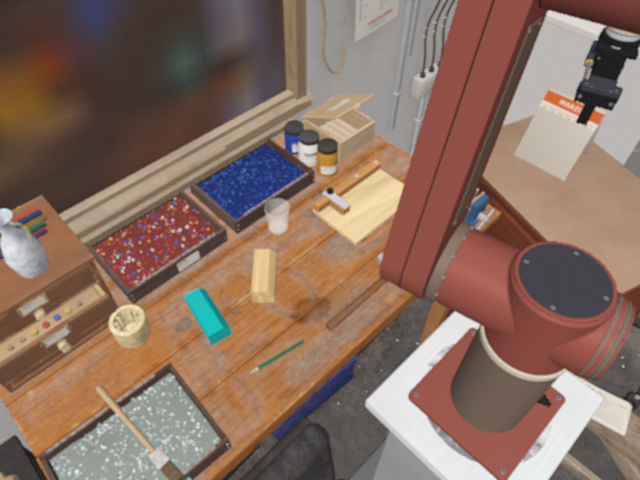

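The top view shows the light-wood offcut at about (262,245), a teal look-alike at (210,244), the jig at (376,247), and the stop and clamp at (354,230). The tumbler is at (305,210), the mould at (165,216) and the tin at (445,268). The scene view agrees. Next I measure the offcut and jig.

```bash
cat > m.py <<'E'
from h import *
import pickle
im=pickle.load(open('top0.pkl','rb')); P=pts(im); Z=P[...,2]
def box(u0,u1,v0,v1,lo,hi):
    m=np.zeros(Z.shape,bool); m[v0:v1,u0:u1]=True; m&=(Z>lo)&(Z<hi); return m
def rep(name,m):
    q=P[m][:,:2].astype(np.float32); (c,s,a)=cv2.minAreaRect(q)
    b=cv2.boxPoints((c,s,a)); e=b[1]-b[0]; f=b[2]-b[1]
    l=e if np.hypot(*e)>np.hypot(*f) else f
    th=np.degrees(np.arctan2(l[1],l[0]))%180
    print(name,'n',m.sum(),'c',np.round(c,4),'size',np.round(s,4),'long dir deg',round(th,2),'z med',np.median(P[m][:,2]).round(4))
print('table z',np.median(Z[270:290,200:330]).round(4))
rep('offcut all',box(235,290,215,275,.012,.06)); rep('offcut top',box(235,290,215,275,.0365,.05)); 
rep('board',box(330,425,210,280,.008,.03)); rep('fence',box(330,425,210,245,.033,.047)); 
rep('stop+clamp',box(340,365,210,250,.03,.08)); rep('strap/screw',box(340,365,210,250,.048,.08))
rep('tumbler',box(292,320,195,225,.02,.1));rep('tin',box(430,460,252,285,.012,.05))
big=lambda u0,u1,v0,v1:cv2.resize(cv2.cvtColor(im['pixels'][v0:v1,u0:u1],cv2.COLOR_RGB2BGR),None,fx=6,fy=6,interpolation=cv2.INTER_CUBIC)
cv2.imwrite('pics/c1.png',np.vstack([cv2.resize(big(235,295,220,270),(540,300)) if 0 else big(325,430,210,280)[:, :], ])) 
print(np.round(P[205:282:4,390]*1000).astype(int).tolist())
print(np.round(P[240:252:2,332:425:4,2]*1000).astype(int).tolist())
print(np.round(Z[224:268:3,242:286:3]*1000).astype(int))
E
python3 m.py
```

```text
table z 0.0002
offcut all n 706 c [0.4837 0.1264] size [0.1513 0.1218] long dir deg 9.11 z med 0.0389
offcut top n 446 c [0.4773 0.1255] size [0.0456 0.1097] long dir deg 134.5 z med 0.0413
board n 3340 c [ 0.4739 -0.1981] size [0.2629 0.194 ] long dir deg 88.27 z med 0.0181
fence n 646 c [ 0.5147 -0.1928] size [0.0703 0.2162] long dir deg 90.0 z med 0.0405
stop+clamp n 344 c [ 0.5146 -0.1267] size [0.0704 0.0671] long dir deg 0.0 z med 0.0422
strap/screw n 49 c [ 0.514  -0.1224] size [0.0341 0.0661] long dir deg 173.31 z med 0.0553
tumbler n 142 c [0.5686 0.0044] size [0.0521 0.0539] long dir deg 178.94 z med 0.0523
tin n 475 c [ 0.4063 -0.3817] size [0.067  0.0672] long dir deg 158.05 z med 0.0236
[[588, -238, 1], [576, -238, 0], [564, -237, 4], [554, -237, -1], [537, -232, 40], [527, -232, 34], [517, -233, 25], [505, -233, 24], [495, -234, 15], [483, -233, 19], [473, -234, 14], [462, -234, 12], [450, -233, 17], [438, -232, 23], [427, -232, 22], [416, -232, 19], [405, -232, 15], [395, -233, 8], [384, -234, -4], [372, -233, 4]]
[[4, -6, 16, 13, 22, 42, 46, 23, 17, 15, 10, 1732, 19, 
[... 1015 characters left out ...]
7   41   41   44   37   37   41   35   23    7    0
    10]
 [   2   -7    4   43   39   37   52   39   37   33   21    9    1    5
    12]
 [  -3    1   42   37   47   39   52   34   39   34   -9  -16  -21  -10
   -13]
 [   1   39   37   40   46   39   47   35   27   -1   -1   -5   -1    4
    -3]
 [   5   38   39   43   36   44   32   28    2    7    3   -2   -4   -2
     3]
 [   2    6   32   34   39   38   32    9   -1   -2   -1   -2    5    4
    -4]
 [  -4    2   -5   46   37   26   14   -4   -2    1    3    2 1732    6
     4]
 [  -1    1    0    1   34   14    3    4    3   -3 1732    6    3   -7
    -3]
 [  -2    0   -5   -1    0   -1    4   -5   -4    2    3   -2    7    4
     0]]
```

View pics/c1.png

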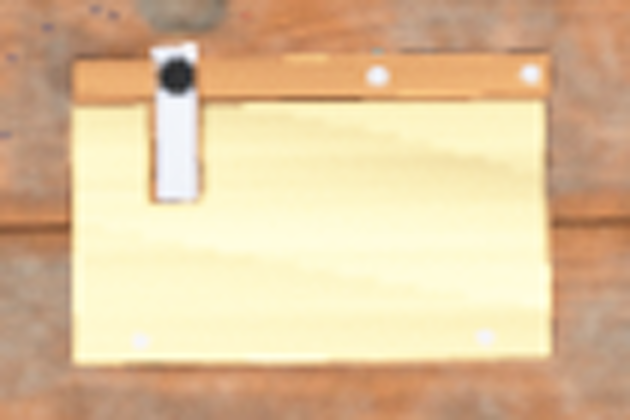

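```bash
cat > m2.py <<'E'
from h import *
import pickle
im=pickle.load(open('top0.pkl','rb')); px=im['pixels'].astype(int)
def mask(u0,u1,v0,v1,f):
    m=np.zeros((480,640),np.uint8); s=px[v0:v1,u0:u1]; m[v0:v1,u0:u1]=f(s); 
    n,l,st,_=cv2.connectedComponentsWithStats(m); k=1+np.argmax(st[1:,4]); return (l==k).astype(np.uint8)
def rect(m,h,name):
    c=max(cv2.findContours(cv2.resize(m*255,None,fx=4,fy=4,interpolation=cv2.INTER_LINEAR)//128,0,1)[0],key=cv2.contourArea)
    uv=(c[:,0]+.5)/4-.5; w=plane(im,uv,h)[:,:2]; r=cv2.minAreaRect((w*1000).astype(np.float32))
    print(name,'c',np.round(r[0],1),'size',np.round(r[1],1),'ang',round(r[2],2),'corners',np.round(cv2.boxPoints(r)).astype(int).tolist()); return w
b=mask(330,425,210,280,lambda s:(s[...,2]>125)&(s[...,0]-s[...,2]>30)|(s.min(-1)>200))
rect(b,.018,'board')
off=mask(235,290,215,275,lambda s:(s[...,2]>100)&(s[...,1]>150)); rect(off,.03,'offcut mid'); 
top=mask(235,290,215,275,lambda s:(s[...,0]>225)&(s[...,1]>180));rect(top,.04,'offcut top?')
st=mask(340,365,212,250,lambda s:(abs(s[...,0]-s[...,2])<25)&(s.min(-1)>150)); rect(st,.042,'strap')
print('row profile across stop, R,B', [(u,*px[236,u,[0,2]]) for u in range(344,364)])
print('fence col 400', [(v,*px[v,400,[0,1,2]]) for v in range(215,232)])
print('offcut px',px[245,262],px[252,268],px[238,262],px[258,255])
print('u,v of table corner', )
cv2.imwrite('pics/c2.png',cv2.resize(np.hstack([cv2.cvtColor(im['pixels'][215:275,235:290],4),cv2.cvtColor(np.dstack([m[215:275,235:290]*255 for m in(off,off,off)]),4),np.dstack([top[215:275,235:290]*255]*3)]),None,fx=4,fy=4,interpolation=0))
E
python3 m2.py
```

```text
board c [ 458.5 -195.7] size [267.5 149.7] ang 87.43 corners [[378, -326], [527, -333], [539, -65], [390, -59]]
offcut mid c [502.7 118.9] size [ 98.5 162.8] ang 38.88 corners [[413, 151], [515, 25], [592, 86], [490, 213]]
offcut top? c [475.7 123.9] size [ 47.2 111.6] ang 44.6 corners [[420, 147], [498, 68], [532, 101], [453, 180]]
strap c [ 502.2 -131.4] size [18.6 52.1] ang 89.0 corners [[476, -140], [528, -141], [528, -123], [476, -122]]
row profile across stop, R,B [(344, np.int64(254), np.int64(206)), (345, np.int64(254), np.int64(205)), (346, np.int64(254), np.int64(205)), (347, np.int64(254), np.int64(204)), (348, np.int64(254), np.int64(206)), (349, np.int64(247), np.int64(167)), (350, np.int64(205), np.int64(105)), (351, np.int64(223), np.int64(222)), (352, np.int64(242), np.int64(250)), (353, np.int64(242), np.int64(249)), (354, np.int64(241), np.int64(249)), (355, np.int64(241), np.int64(249)), (356, np.int64(242), np.int64(249)), (357, np.int64(222), np.int64(209)), (358, np.int64(226), np.int64(139)), (359, np.int64(250), np.int64(185)), (360, np.int64(253), np.int64(19
[... 400 characters left out ...]
int64(233), np.int64(173), np.int64(116)), (221, np.int64(231), np.int64(171), np.int64(114)), (222, np.int64(233), np.int64(172), np.int64(114)), (223, np.int64(237), np.int64(178), np.int64(118)), (224, np.int64(238), np.int64(178), np.int64(119)), (225, np.int64(246), np.int64(190), np.int64(126)), (226, np.int64(208), np.int64(155), np.int64(105)), (227, np.int64(247), np.int64(231), np.int64(176)), (228, np.int64(252), np.int64(244), np.int64(194)), (229, np.int64(252), np.int64(243), np.int64(194)), (230, np.int64(253), np.int64(244), np.int64(195)), (231, np.int64(253), np.int64(246), np.int64(200))]
offcut px [252 237 176] [182 144 101] [254 244 189] [240 208 148]
u,v of table corner
```

View pics/c2.png

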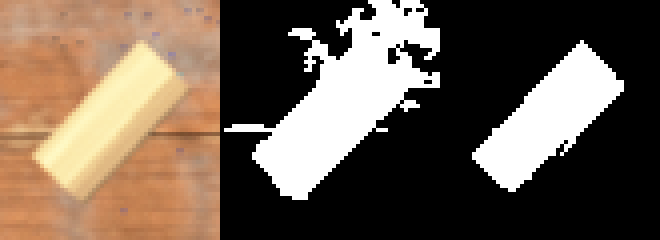

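```bash
python3 -m creep '[0.077,-0.091,0,-0.125, 0.153,-0.182,0,-0.25, 0.23,-0.273,0,-0.375, 0.306,-0.365,0,-0.5, 0.383,-0.456,0,-0.625, 0.46,-0.547,0,-0.75, 0.536,-0.638,0,-0.875, 0.612,-0.729,0,-1]' 1 20
cat > m3.py <<'E'
from m2 import *
b=mask(330,425,218,280,lambda s:(s[...,0]>232)&(s[...,1]>205)&(s[...,2]>150)); w=rect(b,.018,'board strict')
# line fits on each edge
u=np.arange(345,410)
def edge(v,lo,hi,axis):  # subpixel threshold crossing of blue+green
    pass
for n,h in (('near',.018),):
    pass
cols=[c for c in range(366,412)]
far=[(c,np.where(b[:,c])[0].min()-.5) for c in cols]; near=[(c,np.where(b[:,c])[0].max()+.5) for c in range(342,412)]
rows=range(232,266); L=[(np.where(b[r])[0].min()-.5,r) for r in rows]; Rr=[(np.where(b[r])[0].max()+.5,r) for r in rows]
def fit(p,name):
    q=plane(im,p,.018)[:,:2]; vx,vy,x,y=cv2.fitLine((q*1000).astype(np.float32),cv2.DIST_HUBER,0,.01,.01).ravel()
    print(name,'pt',x.round(1),y.round(1),'dir deg',np.degrees(np.arctan2(vy,vx)).round(2)); return x,y
f=fit(far,'far');n=fit(near,'near');l=fit(L,'left');r=fit(Rr,'right')
print('far-near',f[0]-n[0],'left-right',l[1]-r[1])
print('stop right edge top/bottom', plane(im,[[358.5,236]],.040).round(4),plane(im,[[358.7,236]],.018).round(4),'left',plane(im,[[348.9,236]],.040).round(4))
print('fence face at top',plane(im,[[400,225.7]],.040).round(4),'bottom',plane(im,[[400,226.5]],.018).round(4))
E
python3 m3.py | tail -8
```

```text
time: 1.1
tcp_pos: [0.3423, -0.2308, 0.1971]
ee_rot: [-3.141, -0.0, 1.129]
contact_force: [0.9, -0.1, -0.1]
gripper_width: 0.0868
board strict c [ 464.6 -194.9] size [222.4 125.5] ang 89.35 corners [[401, -305], [526, -307], [529, -84], [403, -83]]
far pt 524.5 -221.1 dir deg 89.29
near pt 404.0 -225.9 dir deg 89.35
left pt 459.6 -83.5 dir deg -0.89
right pt 459.2 -304.1 dir deg 2.77
far-near 120.52338 left-right 220.63997
stop right edge top/bottom [[ 0.4966 -0.1439  0.04  ]] [[ 0.4987 -0.1462  0.018 ]] left [[ 0.497  -0.1174  0.04  ]]
fence face at top [[ 0.5238 -0.259   0.04  ]] bottom [[ 0.524  -0.2622  0.018 ]]
```

```bash
python3 -m creep '[0.118,-0.01,0,-0.125, 0.237,-0.02,0,-0.25, 0.356,-0.03,0,-0.375, 0.474,-0.041,0,-0.5, 0.593,-0.051,0,-0.625, 0.711,-0.061,0,-0.75, 0.83,-0.072,0,-0.875, 0.948,-0.082,0,-1]' 
python3 -m creep '[0,0,0,-0.1, 0,0,0.04,-0.2, 0,0,0.09,-0.3, 0,0,0.14,-0.4, 0,0,0.19,-0.5, 0,0,0.24,-0.553, 0,0,0.29,-0.553, 0,0,0.29,-0.553]' 
python3 - <<'E'
from h import *
im=grab('scene','s1.png'); cv2.imwrite('pics/s1c.png',cv2.resize(cv2.cvtColor(im['pixels'][180:380,150:400],4),None,fx=3,fy=3)); print(bot.state()['tcp_pos'],bot.state()['ee_rot'])
E
```

```text
time: 2.1
tcp_pos: [0.4757, 0.1257, 0.197]
ee_rot: [-3.141, 0.0, 1.915]
contact_force: [1.0, -0.3, 1.4]
gripper_width: 0.0869
time: 3.1
tcp_pos: [0.4737, 0.1239, 0.0794]
ee_rot: [-3.138, -0.003, 2.346]
contact_force: [0.1, -0.1, 0.1]
gripper_width: 0.0873
[0.47476093 0.12396767 0.08069907] [-3.13991837e+00 -1.36052632e-03  2.34587350e+00]
```

View pics/s1c.png

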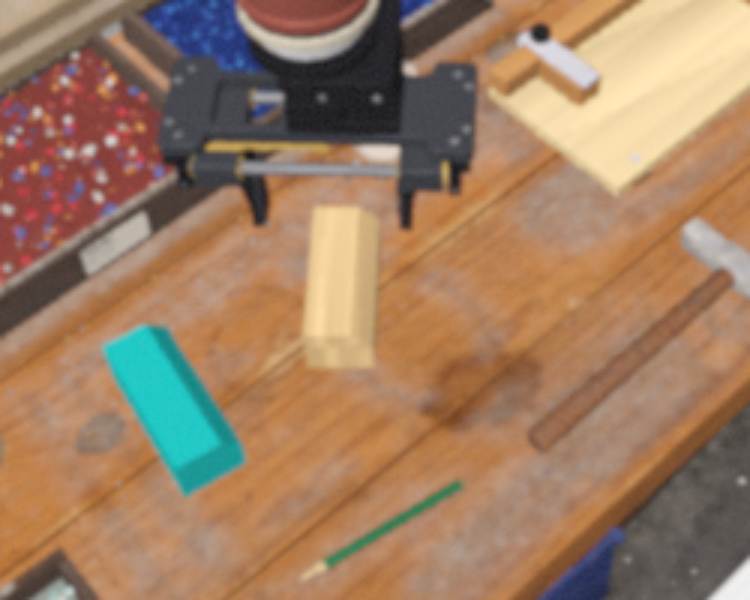

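The crop shows the open fingers at (255,200) and (405,205) straddling the offcut's long axis (centre about (340,285)), square to it. I descend and grip.

```bash
python3 -m creep '[0,0,0.03,0, 0,0,0.07,0, 0,0,0.11,0, 0,0,0.145,0, 0,0,0.17,0, 0,0,0.187,0, 0,0,0.187,0, 0,0,0.187,0]' 
python3 -m creep '[0,0,0,0, 0,0,0,0, 0,0,0,0, 0,0,0,0, 0,0,0,0, 0,0,0,0, 0,0,0,0, 0,0,0,0]' 0 25
```

```text
time: 4.15
tcp_pos: [0.4761, 0.1241, 0.007]
ee_rot: [3.141, 0.0, 2.346]
contact_force: [-0.2, -0.2, 0.4]
gripper_width: 0.0873
time: 5.15
tcp_pos: [0.476, 0.124, 0.0073]
ee_rot: [3.141, 0.0, 2.346]
contact_force: [-2.9, 0.4, 6.1]
gripper_width: 0.0383
```

```bash
python3 - <<'E'
from h import *
im=grab('scene','s2.png'); cv2.imwrite('pics/s2c.png',cv2.resize(cv2.cvtColor(im['pixels'][200:320,210:310],4),None,fx=6,fy=5)); s=bot.state();print(s['tcp_pos'],s['gripper_width'],s['contact_force'])
E
```

```text
[0.47602552 0.12397002 0.00734543] 0.03788233086942392 [-1.40889716 -0.03420986  6.05543875]
```

View pics/s2c.png

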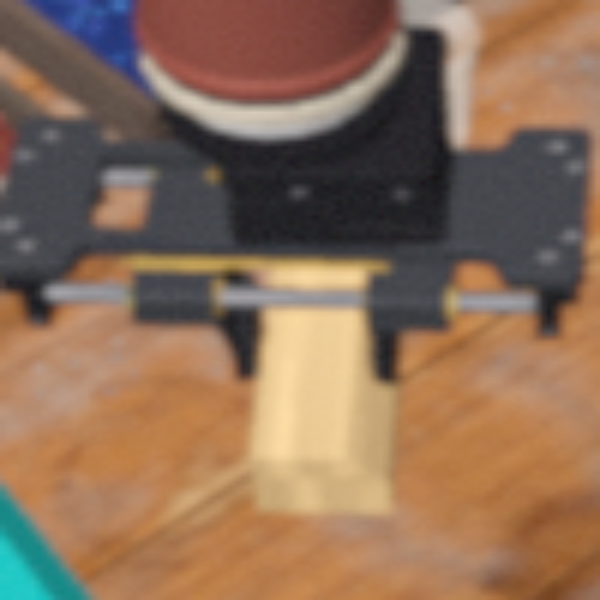

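The gripper stopped at 38 mm, not 46, so the pads probably bear on the bevel at (390,360) instead of the upright sides. I open, go lower and regrip.

```bash
python3 -m creep '[0,0,0,0, 0,0,0,0, 0,0,0,0, 0,0,0,0, 0,0,0.006,0, 0,0,0.012,0, 0,0,0.015,0, 0,0,0.015,0]' 0.8 25
python3 -m creep '[0,0,0,0, 0,0,0,0, 0,0,0,0, 0,0,0,0, 0,0,0,0, 0,0,0,0, 0,0,0,0, 0,0,0,0]' 0 25
```

```text
time: 6.2
tcp_pos: [0.4755, 0.124, 0.0003]
ee_rot: [-3.141, -0.0, 2.346]
contact_force: [0.3, 0.6, 0.0]
gripper_width: 0.0692
time: 7.2
tcp_pos: [0.4759, 0.124, 0.0015]
ee_rot: [-3.141, 0.0, 2.346]
contact_force: [-3.7, -0.8, 7.9]
gripper_width: 0.044
```

```bash
python3 -m creep '[0,0,-0.01,0, 0,0,-0.02,0, 0,0,-0.03,0, 0,0,-0.04,0, 0,0,-0.05,0, 0,0,-0.06,0, 0,0,-0.06,0, 0,0,-0.06,0]' 
python3 - <<'E'
from h import *
im=grab('scene','s3.png'); cv2.imwrite('pics/s3c.png',cv2.resize(cv2.cvtColor(im['pixels'][200:320,210:310],4),None,fx=6,fy=5,interpolation=cv2.INTER_CUBIC)); s=bot.state();print(s['tcp_pos'],s['gripper_width'],s['contact_force'])
E
```

```text
time: 8.2
tcp_pos: [0.4755, 0.124, 0.0244]
ee_rot: [-3.142, -0.0, 2.346]
contact_force: [0.2, 0.6, -2.1]
gripper_width: 0.0348
[0.47546362 0.12404004 0.02436365] 0.035164906453720286 [-1.17655349  0.14649692 -2.08109041]
```

View pics/s3c.png

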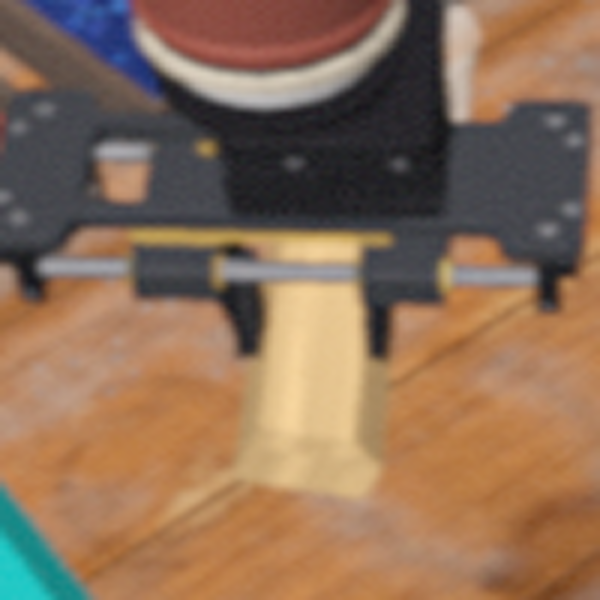

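The block rolled in the grip, with its end face tilted at (310,465), so the pads bear on the bevel. I set it back down, open, and feel for the table to learn the true tip height.

```bash
python3 -m creep '[0,0,0.01,0, 0,0,0.02,0, 0,0,0.03,0, 0,0,0.04,0, 0,0,0.045,0, 0,0,0.045,0, 0,0,0.045,0, 0,0,0.045,0]' 
python3 -m creep '[0,0,0,0, 0,0,0,0, 0,0,0,0, 0,0,0,0, 0,0,0.005,0, 0,0,0.01,0, 0,0,0.015,0, 0,0,0.015,0]' 0.8
python3 -m creep '[0,0,0.003,0, 0,0,0.003,0, 0,0,0.006,0, 0,0,0.006,0, 0,0,0.01,0, 0,0,0.01,0, 0,0,0.01,0, 0,0,0.01,0]'
python3 - <<'E'
from h import *
im=grab('scene','s4.png'); cv2.imwrite('pics/s4c.png',cv2.resize(cv2.cvtColor(im['pixels'][200:320,210:310],4),None,fx=6,fy=5,interpolation=cv2.INTER_CUBIC)); s=bot.state();print(s['tcp_pos'],s['gripper_width'],s['contact_force'])
E
```

```text
time: 9.25
tcp_pos: [0.4786, 0.1254, 0.0111]
ee_rot: [3.137, 0.002, 2.346]
contact_force: [-9.2, 4.1, 32.1]
gripper_width: 0.0356
time: 10.25
tcp_pos: [0.4754, 0.124, 0.0003]
ee_rot: [-3.141, -0.0, 2.346]
contact_force: [0.5, -0.4, 0.9]
gripper_width: 0.0696
time: 11.25
tcp_pos: [0.4757, 0.124, -0.0034]
ee_rot: [3.142, 0.0, 2.346]
contact_force: [0.3, -1.2, -0.4]
gripper_width: 0.0695
[ 0.47568431  0.12403502 -0.00341359] 0.06999870073254638 [ 0.07848548  0.17441032 -0.18892167]
```

View pics/s4c.png

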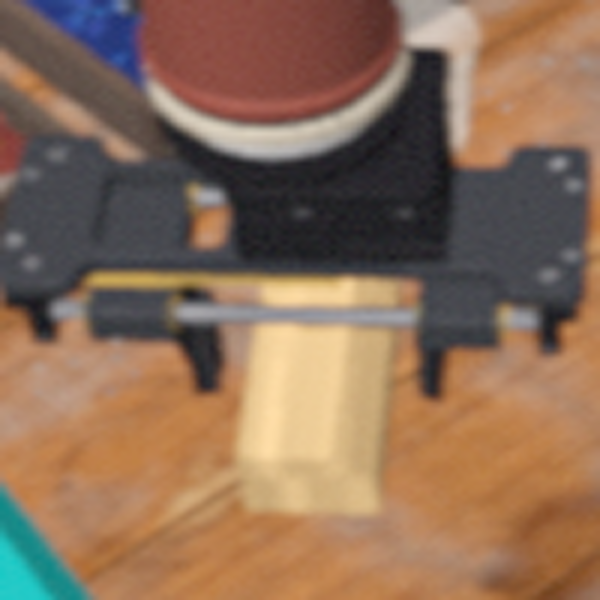

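The block lies flat again, centred between the fingertips at (205,385) and (430,390). Reading -3.4 mm gives no table contact, so the real tip sits higher than its reading, and I keep feeling downward.

```bash
python3 -m creep '[0,0,0.002,0, 0,0,0.004,0, 0,0,0.006,0, 0,0,0.006,0, 0,0,0.006,0, 0,0,0.006,0, 0,0,0.006,0, 0,0,0.006,0]' 0.75
python3 -m creep '[0,0,0.002,0, 0,0,0.004,0, 0,0,0.006,0, 0,0,0.006,0, 0,0,0.006,0, 0,0,0.006,0, 0,0,0.006,0, 0,0,0.006,0]'
```

```text
time: 12.3
tcp_pos: [0.4756, 0.124, -0.0058]
ee_rot: [-3.142, -0.0, 2.346]
contact_force: [0.3, -0.1, -0.4]
gripper_width: 0.0653
time: 13.3
tcp_pos: [0.4756, 0.124, -0.0083]
ee_rot: [-3.142, -0.0, 2.346]
contact_force: [-0.2, 0.8, 0.4]
gripper_width: 0.0653
```

```bash
python3 -m creep '[0,0,0.002,0, 0,0,0.004,0, 0,0,0.006,0, 0,0,0.006,0, 0,0,0.006,0, 0,0,0.006,0, 0,0,0.006,0, 0,0,0.006,0]' 0.75
python3 -m creep '[0,0,0.002,0, 0,0,0.004,0, 0,0,0.006,0, 0,0,0.006,0, 0,0,0.006,0, 0,0,0.006,0, 0,0,0.006,0, 0,0,0.006,0]'
```

```text
time: 14.3
tcp_pos: [0.4756, 0.124, -0.0106]
ee_rot: [3.142, 0.0, 2.346]
contact_force: [-0.5, 0.3, -0.0]
gripper_width: 0.0655
time: 15.3
tcp_pos: [0.4756, 0.124, -0.0131]
ee_rot: [3.142, -0.0, 2.346]
contact_force: [0.2, 0.0, -0.6]
gripper_width: 0.0653
```

```bash
python3 - <<'E'
from h import *
s=bot.state(); t=s['tcp_pos']; print(t)
im=grab('scene','s5.png'); P=pts(im); px=im['pixels'].astype(int)
dark=(px.max(-1)<75)&(im['range_z']>0)
ty=np.array([np.sin(s['ee_rot'][2]),-np.cos(s['ee_rot'][2])]); tx=np.array([np.cos(s['ee_rot'][2]),np.sin(s['ee_rot'][2])])
D=P[...,:2]-t[:2]; a=D@tx; b=D@ty
for sg in(1,-1):
    m=dark&(abs(a)<.03)&(sg*b>.028)&(sg*b<.06)&(P[...,2]>-.03)&(P[...,2]<.08)
    v,u=np.where(m); z=P[...,2][m]
    o=np.argsort(-v)[:12]; print(sg,m.sum(),'lowest px',[(u[i],v[i],round(z[i]*1000),round(a[m][i]*1000),round(b[m][i]*1000)) for i in o])
cv2.imwrite('pics/s5c.png',cv2.resize(cv2.cvtColor(im['pixels'][205:300,215:305],4),None,fx=8,fy=6,interpolation=cv2.INTER_CUBIC))
E
python3 -m creep '[0,0,0.003,0, 0,0,0.006,0, 0,0,0.009,0, 0,0,0.012,0, 0,0,0.012,0, 0,0,0.012,0, 0,0,0.012,0, 0,0,0.012,0]'
```

```text
[ 0.4756347   0.12404133 -0.01305237]
1 61 lowest px [(np.int64(246), np.int64(279), 26, 14, 34), (np.int64(245), np.int64(279), 21, 11, 37), (np.int64(245), np.int64(278), 24, 11, 37), (np.int64(246), np.int64(278), 21, 8, 36), (np.int64(245), np.int64(277), 27, 10, 37), (np.int64(246), np.int64(277), 27, 10, 35), (np.int64(244), np.int64(277), 29, 12, 39), (np.int64(247), np.int64(277), 26, 9, 33), (np.int64(244), np.int64(276), 34, 12, 38), (np.int64(247), np.int64(276), 29, 9, 33), (np.int64(246), np.int64(276), 28, 8, 35), (np.int64(245), np.int64(276), 27, 8, 37)]
-1 19 lowest px [(np.int64(281), np.int64(280), 18, 9, -38), (np.int64(280), np.int64(280), 18, 9, -36), (np.int64(280), np.int64(279), 22, 9, -36), (np.int64(281), np.int64(279), 26, 11, -39), (np.int64(281), np.int64(278), 26, 9, -39), (np.int64(280), np.int64(278), 27, 10, -37), (np.int64(281), np.int64(277), 32, 11, -39), (np.int64(280), np.int64(277), 29, 9, -37), (np.int64(282), np.int64(276), 34, 10, -41), (np.int64(281), np.int64(276), 36, 11, -39), (np.int64(280), np.int64(276), 33, 9, -37), (np.int64(281), np.int64(275), 40, 11, -39)]
time: 16.35
tcp_pos: [0.4757, 0.1241, -0.0178]
ee_rot: [3.141, 0.0, 2.346]
contact_force: [-0.2, 1.5, 0.9]
gripper_width: 0.0651
```

View pics/s5c.png

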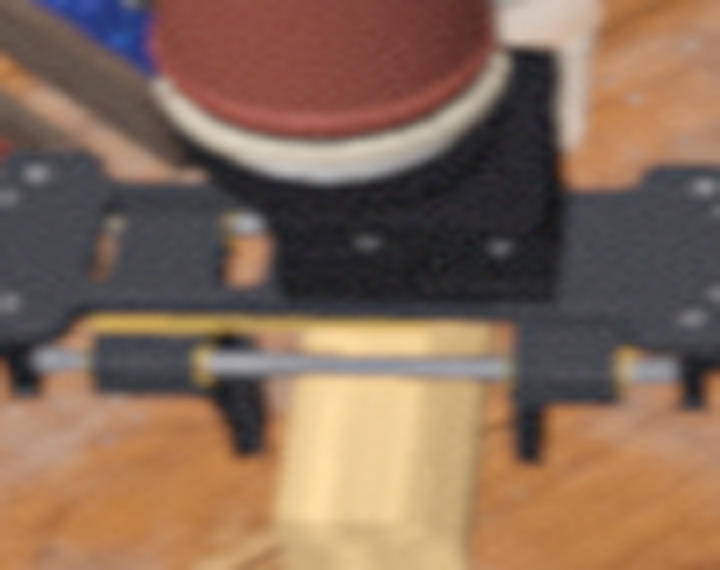

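The crop shows fingertips at (245,450) and (530,460), and depth puts them at z of about 18–20 mm where the TCP reads -13. The grip widths imply the same: tips about 27 mm higher than reported. I continue down to touch the table.

```bash
python3 -m creep '[0,0,0.003,0, 0,0,0.006,0, 0,0,0.009,0, 0,0,0.012,0, 0,0,0.012,0, 0,0,0.012,0, 0,0,0.012,0, 0,0,0.012,0]'
python3 -m creep '[0,0,0.002,0, 0,0,0.004,0, 0,0,0.006,0, 0,0,0.006,0, 0,0,0.006,0, 0,0,0.006,0, 0,0,0.006,0, 0,0,0.006,0]'
```

```text
time: 17.35
tcp_pos: [0.4757, 0.124, -0.0226]
ee_rot: [3.142, 0.0, 2.346]
contact_force: [0.0, 0.5, -0.5]
gripper_width: 0.0653
time: 18.35
tcp_pos: [0.4756, 0.1241, -0.0248]
ee_rot: [-3.142, -0.0, 2.346]
contact_force: [-2.2, -1.9, 5.1]
gripper_width: 0.065
```

```bash
python3 -m creep '[0,0,0.002,0, 0,0,0.004,0, 0,0,0.006,0, 0,0,0.006,0, 0,0,0.006,0, 0,0,0.006,0, 0,0,0.006,0, 0,0,0.006,0]'
```

```text
time: 19.35
tcp_pos: [0.4757, 0.124, -0.0249]
ee_rot: [-3.141, -0.001, 2.346]
contact_force: [-11.8, -2.3, 30.7]
gripper_width: 0.0652
```

Table contact comes at reading -24.8 mm, so the tip offset is +24.8 mm and the stiffness about 12 N/mm. I back off slightly and grip.

```bash
python3 -m creep '[0,0,-0.01,0, 0,0,-0.01,0, 0,0,-0.01,0, 0,0,-0.01,0, 0,0,-0.01,0, 0,0,-0.01,0, 0,0,-0.01,0, 0,0,-0.01,0]' 0 25
python3 -m creep '[0,0,-0.01,0, 0,0,-0.02,0, 0,0,-0.04,0, 0,0,-0.07,0, 0,0,-0.1,0, 0,0,-0.13,0, 0,0,-0.16,0, 0,0,-0.18,0]'
```

```text
time: 20.35
tcp_pos: [0.4753, 0.124, -0.0237]
ee_rot: [-3.141, -0.0, 2.346]
contact_force: [0.7, -0.5, -2.3]
gripper_width: 0.0456
time: 21.35
tcp_pos: [0.476, 0.1241, 0.0496]
ee_rot: [3.141, 0.001, 2.346]
contact_force: [0.3, 0.5, -2.1]
gripper_width: 0.046
```

```bash
python3 -m creep '[-0.05,-0.05,-0.01,0.1, -0.13,-0.13,-0.02,0.22, -0.21,-0.21,-0.02,0.35, -0.3,-0.3,-0.02,0.5, -0.39,-0.39,-0.02,0.65, -0.47,-0.475,-0.02,0.8, -0.54,-0.545,-0.02,0.92, -0.581,-0.586,-0.02,1]'
python3 -m creep '[0,0,0.01,0, 0,0,0.025,0, 0,0,0.04,0, 0,0,0.055,0, 0,0,0.07,0, 0,0,0.08,0, 0,0,0.08,0, 0,0,0.08,0]'
python3 - <<'E'
from h import *
s=bot.state(); print(s['tcp_pos'],s['ee_rot'],s['contact_force'])
im=grab('scene','s6.png'); cv2.imwrite('pics/s6c.png',cv2.resize(cv2.cvtColor(im['pixels'][130:270,290:430],4),None,fx=5,fy=4,interpolation=cv2.INTER_CUBIC))
E
```

```text
time: 22.35
tcp_pos: [0.4706, -0.2081, 0.0568]
ee_rot: [3.141, 0.0, 1.556]
contact_force: [0.4, 0.7, -1.6]
gripper_width: 0.0459
time: 23.35
tcp_pos: [0.471, -0.2061, 0.0247]
ee_rot: [3.141, 0.0, 1.56]
contact_force: [0.2, -0.3, -1.6]
gripper_width: 0.0459
[ 0.47098671 -0.2061385   0.02471992] [3.14132762e+00 1.89579020e-04 1.56047667e+00] [ 0.17849992 -0.26149435 -1.64703559]
```

View pics/s6c.png

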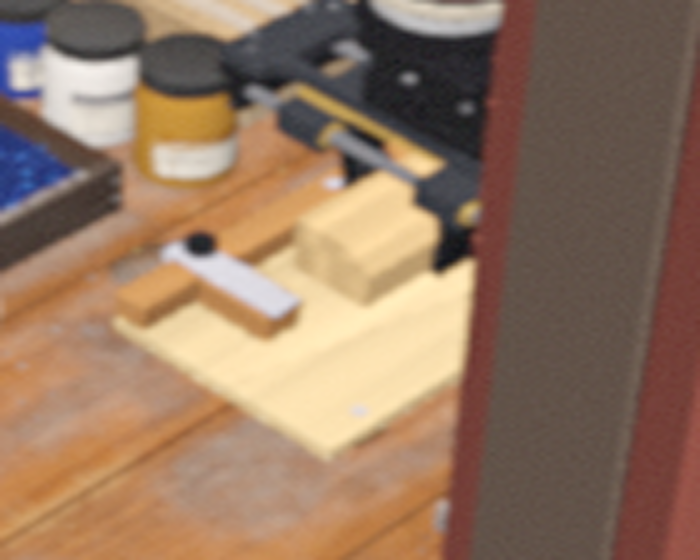

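The block hangs level in the grip over the board at (360,240), bevel to the robot side, end towards the stop at (285,310). I lower it onto the board.

```bash
python3 -m creep '[0,0,0.015,0, 0,0,0.03,0, 0,0,0.045,0, 0,0,0.06,0, 0,0,0.07,0, 0,0,0.072,0, 0,0,0.072,0, 0,0,0.072,0]'
python3 -m creep '[0,0,0.002,0, 0,0,0.004,0, 0,0,0.005,0, 0,0,0.005,0, 0,0,0.005,0, 0,0,0.005,0, 0,0,0.005,0, 0,0,0.005,0]'
```

```text
time: 24.4
tcp_pos: [0.4711, -0.2061, -0.004]
ee_rot: [3.141, 0.0, 1.561]
contact_force: [-0.2, 0.9, -0.7]
gripper_width: 0.0456
time: 25.4
tcp_pos: [0.471, -0.2061, -0.0058]
ee_rot: [3.141, 0.0, 1.561]
contact_force: [-1.6, 1.6, 5.5]
gripper_width: 0.0456
```

```bash
python3 -m creep '[0.002,0,0,0, 0.004,0,0,0, 0.006,0,0,0, 0.008,0,0,0, 0.009,0,0,0, 0.009,0,0,0, 0.009,0,0,0, 0.009,0,0,0]'
python3 -m creep '[0.001,0,0,0, 0.002,0,0,0, 0.003,0,0,0, 0.004,0,0,0, 0.005,0,0,0, 0.005,0,0,0, 0.005,0,0,0, 0.005,0,0,0]'
```

```text
time: 26.4
tcp_pos: [0.4714, -0.2028, -0.0058]
ee_rot: [3.141, 0.001, 1.561]
contact_force: [0.1, -2.4, 5.6]
gripper_width: 0.0456
time: 27.4
tcp_pos: [0.4714, -0.2008, -0.0058]
ee_rot: [3.141, 0.001, 1.561]
contact_force: [0.5, -2.2, 5.5]
gripper_width: 0.0458
```

```bash
python3 -m creep '[0.001,0,0,0, 0.002,0,0,0, 0.003,0,0,0, 0.004,0,0,0, 0.004,0,0,0, 0.004,0,0,0, 0.004,0,0,0, 0.004,0,0,0]'
python3 -m creep '[0.001,0,0,0, 0.002,0,0,0, 0.003,0,0,0, 0.003,0,0,0, 0.003,0,0,0, 0.003,0,0,0, 0.003,0,0,0, 0.003,0,0,0]'
```

```text
time: 28.4
tcp_pos: [0.4715, -0.1992, -0.0058]
ee_rot: [3.141, 0.001, 1.561]
contact_force: [0.1, -1.6, 4.5]
gripper_width: 0.0456
time: 29.4
tcp_pos: [0.4715, -0.198, -0.0058]
ee_rot: [3.141, 0.001, 1.561]
contact_force: [0.6, -1.8, 5.7]
gripper_width: 0.0458
```

```bash
python3 -m creep '[0.001,0,0,0, 0.002,0,0,0, 0.003,0,0,0, 0.004,0,0,0, 0.005,0,0,0, 0.006,0,0,0, 0.006,0,0,0, 0.006,0,0,0]'; python3 - <<'E'
from h import *
from rig import bot
im=grab('top','t7.png'); px=im['pixels'].astype(int)
cv2.imwrite('pics/t7c.png',cv2.resize(cv2.cvtColor(im['pixels'][205:285,325:430],4),None,fx=6,fy=6,interpolation=cv2.INTER_CUBIC))
im=grab('scene','s7.png');cv2.imwrite('pics/s7c.png',cv2.resize(cv2.cvtColor(im['pixels'][160:230,310:390],4),None,fx=8,fy=7,interpolation=cv2.INTER_CUBIC))
E
```

```text
time: 30.4
tcp_pos: [0.4715, -0.1975, -0.0057]
ee_rot: [3.14, 0.004, 1.561]
contact_force: [-1.3, -10.1, 2.1]
gripper_width: 0.0457
```

View pics/s7c.png

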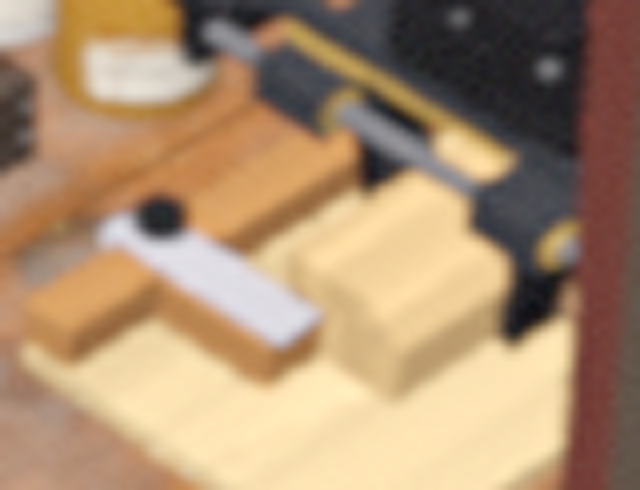

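The contact force jumped to -10 N in y, and the crop shows the block's end at the stop (strap at (300,330), block face at (340,320)). I release, lift clear and turn.

```bash
python3 -m creep '[-0.003,0,0,0, -0.003,0,0,0, -0.003,0,0,0, -0.003,0,0,0, -0.003,0,0,0, -0.003,0,0,0, -0.003,0,0,0, -0.003,0,0,0]' 0.72
python3 -m creep '[0,0,-0.03,0, 0,0,-0.08,0, 0,0,-0.125,0, 0,0,-0.135,0.2, 0,0,-0.135,0.4, 0,0,-0.135,0.6, 0,0,-0.135,0.8, 0,0,-0.135,1]'
python3 -m creep '[-0.01,-0.01,0,0.125, -0.02,-0.02,0,0.25, -0.03,-0.03,0,0.375, -0.045,-0.04,0,0.5, -0.06,-0.05,0,0.625, -0.07,-0.06,0,0.75, -0.083,-0.071,0,0.875, -0.083,-0.071,0,1]' 0
```

```text
time: 31.5
tcp_pos: [0.471, -0.1964, -0.0062]
ee_rot: [3.142, -0.0, 1.561]
contact_force: [-0.6, -0.0, -0.1]
gripper_width: 0.063
time: 32.5
tcp_pos: [0.4712, -0.1966, 0.0488]
ee_rot: [3.141, -0.0, 0.77]
contact_force: [-0.3, -0.4, 0.6]
gripper_width: 0.0626
time: 33.5
tcp_pos: [0.4273, -0.1995, 0.0487]
ee_rot: [3.141, -0.001, -0.014]
contact_force: [-0.3, 0.8, 1.3]
gripper_width: 0.0011
```

```bash
python3 -m creep '[0,0,0.02,0, 0,0,0.04,0, 0,0,0.056,0, 0.008,0,0.056,0, 0.016,0,0.056,0, 0.024,0,0.056,0, 0.032,0,0.056,0, 0.04,0,0.056,0]'
python3 -m creep '[0.007,0,0,0, 0.015,0,0,0, 0.022,0,0,0, 0.03,0,0,0, 0.037,0,0,0, 0.045,0,0,0, 0.052,0,0,0, 0.06,0,0,0]'
```

```text
time: 34.5
tcp_pos: [0.4437, -0.1996, 0.0255]
ee_rot: [3.141, -0.0, -0.01]
contact_force: [-0.5, -0.1, -0.1]
gripper_width: 0.0002
time: 35.5
tcp_pos: [0.4675, -0.1998, 0.0253]
ee_rot: [-3.142, 0.0, -0.01]
contact_force: [-1.4, -0.4, 1.5]
gripper_width: 0.0
```

```bash
python3 -m creep '[0.003,0,0,0, 0.006,0,0,0, 0.009,0,0,0, 0.012,0,0,0, 0.014,0,0,0, 0.014,0,0,0, 0.014,0,0,0, 0.014,0,0,0]'
python3 -m creep '[0.001,0,0,0, 0.002,0,0,0, 0.003,0,0,0, 0.004,0,0,0, 0.005,0,0,0, 0.005,0,0,0, 0.005,0,0,0, 0.005,0,0,0]'
```

```text
time: 36.5
tcp_pos: [0.473, -0.1998, 0.0254]
ee_rot: [3.142, -0.0, -0.01]
contact_force: [-0.3, 0.5, -0.7]
gripper_width: 0.0004
time: 37.5
tcp_pos: [0.4746, -0.1998, 0.0252]
ee_rot: [-3.141, 0.001, -0.01]
contact_force: [-3.2, 0.4, 2.0]
gripper_width: 0.0005
```

```bash
python3 -m creep '[0.001,0,0.001,0, 0.002,0,0.002,0, 0.002,0,0.002,0, 0.002,0,0.002,0, 0.002,0,0.002,0, 0.002,0,0.002,0, 0.002,0,0.002,0, 0.002,0,0.002,0]'
```

```text
time: 38.5
tcp_pos: [0.4748, -0.1998, 0.0248]
ee_rot: [-3.141, 0.002, -0.01]
contact_force: [-9.1, 0.1, 7.4]
gripper_width: 0.0005
```

```bash
python3 -m creep '[0.0005,0,0.001,0, 0.0005,0,0.001,0, 0.0005,0,0.001,0, 0.0005,0,0.001,0, 0.0005,0,0.001,0, 0.0005,0,0.001,0, 0.0005,0,0.001,0, 0.0005,0,0.001,0]'; python3 - <<'E'
from h import *
a=grab('top','t8.png'); b=grab('scene','s8.png')
c=lambda im,u,v,w,h:cv2.resize(cv2.cvtColor(im['pixels'][v:v+h,u:u+w],4),(400,400),interpolation=cv2.INTER_CUBIC)
cv2.imwrite('pics/f8.png',np.hstack([c(a,335,210,70,70),c(b,315,160,70,70)])); s=bot.state(); print(s['tcp_pos'],s['contact_force'])
E
```

```text
time: 39.5
tcp_pos: [0.4749, -0.1999, 0.0247]
ee_rot: [-3.141, 0.002, -0.01]
contact_force: [-10.8, 1.1, 11.2]
gripper_width: 0.0004
[ 0.47488556 -0.19987628  0.02473493] [-9.8342064  -0.02656842 10.72898664]
```

View pics/f8.png

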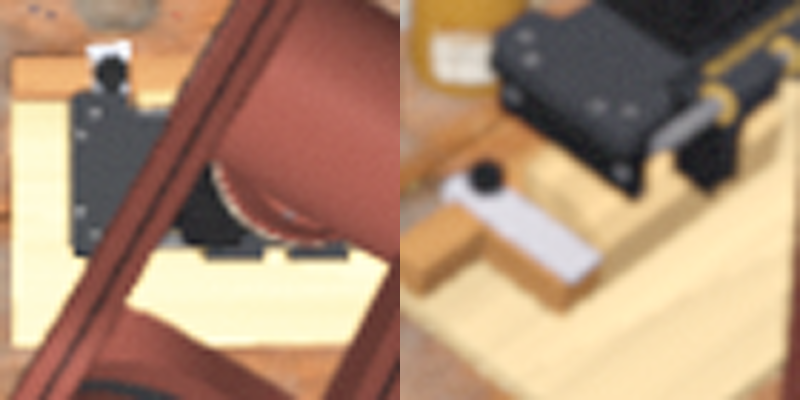

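Left, the top view is mostly hidden by the arm. Right, the block's end (top corner at about (528,183)) sits behind the strap (520,225) and up to the stop, with the fingers on the bevel at (710,165). One ray check of that corner before handing in.

```bash
python3 - <<'E'
from h import *
im=grab('scene','s9.png'); P=pts(im); px=im['pixels'].astype(int)
print('corner z.058',plane(im,[[337.4,192.0]],.058).round(4))
m=(P[...,2]>.049)&(P[...,2]<.067)&(P[...,0]>.48)&(P[...,0]<.53)&(P[...,1]<-.10)&(P[...,1]>-.19)&(px[...,0]>150)&(px[...,0]-px[...,2]>40)
q=P[m]; print('offcut-top pts',m.sum(),'y max pct',np.percentile(q[:,1],[90,97,99]).round(4),'z',np.median(q[:,2]).round(4),'x range',np.percentile(q[:,0],[3,97]).round(4))
s=bot.state(); print(s['time'],s['tcp_pos'],s['contact_force'],abs(s['qvel']).max())
E
```

```text
corner z.058 [[ 0.5148 -0.1387  0.058 ]]
offcut-top pts 145 y max pct [-0.1445 -0.1433 -0.1358] z 0.0559 x range [0.4824 0.5231]
39.65 [ 0.47487038 -0.19985616  0.02474076] [-11.29950233  -0.08080131  11.53370993] 0.0028630176720430872
```

```bash
python3 -c "
from rig import bot
print(bot.hand_in()); s=bot.state(); print(s['time'],s['tcp_pos'],s['contact_force'])"
```

```text
the job is handed in; nothing more can be done
None
the job is handed in; nothing more can be done
```

I handed the job in at about 39.7 s, with the offcut on the board, against the fence and at the stop, and the fingers still pushing on its bevel. `bot.hand_in()` reports no verdict, so the result is not confirmed.

**What I did:**
- I gripped the light-wood offcut and laid it flat on the board, bevel facing away from the fence. I then slid it to the stop, which I felt as about 10 N.
- I let go; the measured force dropped to about 0.
- With the fingers closed and turned along the fence, I pushed on the bevel until the offcut met the fence, then pushed diagonally.

**Last checks:**
- **Push:** the wrist force was about (-11, 0, +11) N, roughly 15–16 N in all and at 45° to the board. The joints were almost still, under 0.003 rad/s.
- **Fence:** the finger position puts the offcut's long side at x ≈ 0.525 m. The fence face was measured at 0.5244 m.
- **Stop:** depth points put the offcut's end at y ≈ -0.143 to -0.144 m. The stop face was measured at -0.1435 to -0.1445 m.
- **Flatness:** the depth points gave a top height of about 56 mm, where 58 mm was expected. That is within the camera noise.

**What failed or disagreed:**
- **First grips:** the fingertips were really about 25 mm higher than the TCP reading says. My first grips therefore caught the bevel, and the block rolled during a small test lift. I set it back down, found the true tip height by touching the table, and gripped it properly, at 46 mm wide.
- **Stop corner:** a single corner read by eye gave y = -0.139 m, about 5 mm off the depth result. I trusted the felt contact and the depth points instead.
- **View from above:** the arm hid most of the final top view, so I could not see directly that the long side was flush. I also did not re-measure the tumbler, tin or mould at the end; no move came near them.

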